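# Ring for a hand, then draw the wooden spoon out from under the board and hold it ready

### The job

Ring the call bell by pushing its plunger all the way down and letting it spring back up, so that a colleague comes over. Then draw the long wooden spoon out of the roasting tin, tilting it through the gap that the chopping board leaves at the tin's open end, without shifting the board or the food tin and spice jar standing on it, and leave the drinking glass and the mustard jar where they stand. Finish while still gripping the spoon, held still above the bell and well clear of it, for the colleague to take; do not put it down or let go.

Things in the scene. Friction and masses are not known exactly. Their poses are not given: they have to be found in the camera images.
- roasting_tin: dark steel roasting tin, open on top, fixed; 362 x 186 mm outside, 68 mm high to the top of its rolled rim (6 mm thick), walls and floor 3 mm, corner radius 28 mm, wire handles standing 29 mm out from its ends. Origin: centre of its underside on the table; +x along its length to the end under the board, z up. The open end is at -x. The spoon lies flat on its floor, along its length.
- board: white chopping board with green soft rounded ends, 310 x 216 x 10 mm, 0.62 kg, loose on the tin's long rims, overhanging the +x end. Origin: centre of its underside, 68 mm above the table; x along its length, nearly the tin's x. Its end at x = -155 mm bounds the gap, about 165 mm long from there to the tin's open end (40 mm longer at the sides). The spoon's head is under it.
- spoon: brown wooden spoon, 310 mm long, about 45 g, head 47 wide, 14 thick. Origin: middle of its length on its underside; +x to the head, z up. Its solid shape tapers straight: 11 mm wide 20 mm from the handle's end, 15 at 45, 22 at 95, up to 47 mm wide 40 mm from the head's end; 11 to 12 mm thick. Lies 3 mm above the table, 120 to 160 mm of handle showing.
- spoon_handle_end (a point): end of the spoon's handle, 155 mm from its origin along -x, 7 mm above its underside
- spoon_head_end (a point): end of the spoon's head, 155 mm from its origin along +x, 7 mm above its underside
- food_tin: unopened low food tin, 75 mm diameter, 58 mm high, 0.26 kg, standing loose on the board; origin at the centre of its underside
- spice: spice jar with a red cap, 55 x 58 x 148 mm, 0.16 kg, standing loose on the board; origin at the centre of its underside
- bell: call bell, fixed to the table: black foot 82 mm wide, chrome dome 80 mm wide up to 44 mm height, plunger on top, 63 mm high in all. Origin: centre of its foot on the table, z up.
- bell_top (a point): centre of the top of the bell's plunger head, a chrome knob 21 mm wide, 63 mm above the table when up; it moves with the plunger
- bell_plunger (a joint): how far the bell's plunger is pressed down, in m: 0 up, 0.006 at its stop; the spring needs 1.5 N to start and 4.5 N at the stop, and lifts it again when released
- glass: plain clear drinking glass, 76 mm diameter, 86 mm high, loose; origin at the centre of its underside
- jar: squat mustard jar with a black twist lid, 66 mm diameter, 100 mm high, loose; origin at the centre of its underside
- dish_rack: white plastic dish rack, fixed, 308 mm (x) by 378 mm (y), walls 104 mm high, standing behind the way from the bell to the tin; origin at the centre of its underside. An upright frying pan and bowl in it reach about 0.33 m above the table at its front wall; the pan's handle and a spatula jut out about 0.13 m past its left (+y) end, 0.15 m up. Pass in front of it.

How it is judged:
By the outcome, as a careful person would: the job done as asked, in the order asked, and still so for the second after the job is handed in, while the arm keeps its last pose, push and grip.
It also fails if it takes over 54 s, if anything falls off the work surface, if the arm or the gripper's body presses on something with over 40 N, if the wrist force passes 120 N, or if a joint passes its speed limit or range.

### The arm

A 6-joint arm with a two-finger parallel gripper is mounted at the origin on a cart in front of the work surface, level with it; the furniture and walls round the work are solid. World frame = base frame: x ahead of the robot, y to its left, z up, the work surface at z = 0. Lengths are in m, angles in degrees, forces in N, time in s.
With the tool pointing down it reaches from about 0.425 to 0.925 m from the base axis. Payload 12.5 kg.
Tool frame: the origin (TCP) lies at the very end of the fingers, on their centre line; the grasp point (between the pads) lies 19 mm behind it; z points along the fingers, y is the line along which they close (so a half turn about z gives the same grasp; the last joint's range is limited). The gripper opens to 85 mm and grips with 20 to 120 N. Pads are 22 mm wide; open, the fingers measure 114 mm over their backs; the gripper's body (76 mm by 85 mm) begins 54 mm behind the grasp point. The pads swing forward as they close: fully open they stand 13 mm farther back than shut.
Start: joints at [61.73, 28.126, 89.318, -0, 62.55, -6.05], TCP at [0.236, 0.579, 0.231] pointing down, gripper open.
Joint ranges: [-177.58, 177.58], [-47.91, 125.51], [2.72, 160], [-65.01, 245.01], [3.68, 167.84], [-153.87, 153.87]. Speed limits (degrees/s): [127.2, 127.2, 159.86, 180, 180, 180].

### API

Orientations are given as [roll, pitch, yaw] about the fixed x, y, z axes, in that order (R = Rz(yaw) Ry(pitch) Rx(roll)).
In Python, from rig import ctrl, cams, models gives the robot as it stands.
- The arm moves only by the tool apply_moves, never from a script. Its argument "targets" is text: rows parted by semicolons, each of 5 numbers parted by spaces: the finger opening in mm, from 0 to 85.4, then the shift along the world's x, y, z in parts of the range, where 1.0 means 1000 mm, then the turn about the world's z in parts of the range, where 1.0 means 4 rad. In form: jaw x y z turn; .... A call has 1 to 10 rows; each row is the pose to reach, as a shift and turn from the pose commanded when the call began; what a row does not reach only later rows make up. A row lasts 1/12 s, in which the tool goes at most 41.7 mm and 7.16 degrees, less where a joint would pass 70% of its speed; a pose out of reach is approached as far as the arm can. A shift or turn number past 1, either way, is cut back to 1. A call with a gripper value outside its range is refused whole. The fingers move at their own pace and stop on an object; "squeeze" is the grip in N (left out, the last holds). Time passes only in rows, so rows that repeat a pose let the fingers close. It gives the time, the measured TCP pose, the force, the opening and the grip force at its end, in the units of the state.
- ctrl.observe(): the state, without advancing time (a new reading comes with each control period).
- cams.snapshot(name): name is "scene" or "top" or "wrist"; returns a dict with "pixels" (420x560x3 uint8, red, green, blue), "z_map" (420x560 float32, m along the optical axis (not along the pixel's ray), 0 where there is no reading), "fx", "fy", "cx", "cy" (pixels), "rvec" (rotation vector, rad) and "tvec" (3), from world to camera coordinates, as OpenCV has them. Camera axes: x right, y down, z forward; pixel columns grow to the right and rows downward; lengths in m; the calibration is good to about 2 mm. A picture is of the moment at which its call begins.
- ctrl.hand_in(): hands the job in; it is judged then, once.
Trained networks look in a picture, given as the dict that the camera call returned (one of the last four; its "shot" number tells which), for a name from the list of things; names that differ only in an ending like _2 or _b are one class to them, and where a whole thing is asked for, a point or a joint stands for the part that bears it (a point fixed in the world has none). Each returns a list of dicts, best first, with "score" (0 to 1); they miss things now and then, are a little off and sometimes report something else, mostly with a low value. They report only what shows in the picture. A call takes as long as a camera call.
- models.search_frame(thing, picture): "xy" ([column, row] in pixels, amid what is visible of it).
- models.silhouettes(thing, picture): "pixels" (420x560 bool, what is visible of it) and "xy" ([column, row] in pixels, amid what is visible of it).
- models.spot_point(thing, picture): "xy" ([column, row] in pixels: a listed point, or the origin of a listed thing).
The state is a dict: "t": time; "joint_positions": joint angles; "joint_velocities": joint speeds; "effort": joint torques, N m; "ee_pos": TCP position; "tool_rot": TCP orientation; "ft_force": force on the tool from outside, world axes, zero at the start; "torque": the same for the moment, N m; "width": finger opening in m; "grip_force": force on a finger pad.
Only numpy, scipy, OpenCV 4.12 (cv2) and the standard library are available. Lean on these libraries where they do the work, as an engineer would, in place of code of your own. Each camera call takes 0.05 s, during which the arm holds its last target. There are 200 camera calls.

## Working session

There is one attempt and no reset: what is moved stays moved. The work goes in short steps, Python scripts to look and compute and a tool call to move; the robot and the scene stay as the last step left them, time stands still between calls to the robot, and variables do not carry over. Pictures are saved under pics/ and viewed, at most 10 in all, crops included, and the job is handed in when it is done.

Besides the shell and the picture viewer there is one more tool, called as name(argument=value, ...) on one line, values as JSON. apply_moves: Moves the arm, as the interface text tells. Its arguments: {"type":"object","properties":{"targets":{"type":"string"},"squeeze":{"type":"number"}},"required":["targets"]}

```bash
ls; mkdir -p pics
cat > h.py <<'E'
import numpy as np, cv2
from rig import ctrl, cams, models
def RT(p): return cv2.Rodrigues(np.array(p["rvec"],float))[0], np.array(p["tvec"],float).ravel()
def ray(p,uv):
    R,t=RT(p); d=R.T@np.array([(uv[0]-p["cx"])/p["fx"],(uv[1]-p["cy"])/p["fy"],1.]); return -R.T@t,d
def onz(p,uv,z):
    c,d=ray(p,uv); return c+d*(z-c[2])/d[2]
def tri(a,b):
    (c1,d1),(c2,d2)=a,b; s=np.linalg.lstsq(np.c_[d1,-d2],c2-c1,rcond=None)[0]
    p,q=c1+d1*s[0],c2+d2*s[1]; return (p+q)/2,np.linalg.norm(p-q)
def cloud(p):
    z=p["z_map"]; v,u=np.mgrid[:z.shape[0],:z.shape[1]]
    P=np.stack([(u-p["cx"])/p["fx"]*z,(v-p["cy"])/p["fy"]*z,z],-1); R,t=RT(p); W=(P-t)@R; W[z<=0]=np.nan; return W
def save(p,n): cv2.imwrite("pics/"+n,cv2.cvtColor(p["pixels"],cv2.COLOR_RGB2BGR))
def proj(p,X): return cv2.projectPoints(np.array(X,float).reshape(-1,3),np.array(p["rvec"],float),np.array(p["tvec"],float),np.array([[p["fx"],0,p["cx"]],[0,p["fy"],p["cy"]],[0,0,1.]]),None)[0].reshape(-1,2)
E
python3 - <<'E'
from h import *
np.set_printoptions(precision=4,suppress=True)
S={n:cams.snapshot(n) for n in("scene","top")}
for n in S: save(S[n],n+"0.png"); print(n,ray(S[n],(280,210)))
for th in["bell_top","bell","spoon_handle_end","spoon_head_end","spoon","board","roasting_tin","food_tin","spice","glass","jar","dish_rack"]:
    r={}
    for n in S:
        l=models.spot_point(th,S[n])
        if l: r[n]=l[0]; 
    out=[(n,np.round(r[n]["xy"]),round(r[n]["score"],2)) for n in r]
    if len(r)==2: out.append(tri(ray(S["scene"],r["scene"]["xy"]),ray(S["top"],r["top"]["xy"])))
    print(th,*out)
s=ctrl.observe(); print(s["t"],s["ee_pos"],s["tool_rot"],s["width"])
E
```

```text
pics
scene (array([-0.1007, -0.7249,  0.9076]), array([ 0.4733,  0.6048, -0.6406]))
top (array([ 0.1978, -0.0759,  1.6943]), array([ 0.1978,  0.0782, -0.9771]))
bell_top ('scene', array([349., 307.]), 0.44) ('top', array([374., 270.]), 0.43) (array([ 0.4381, -0.3225,  0.0542]), np.float64(0.0026910202573536056))
bell ('scene', array([345., 322.]), 0.57) ('top', array([369., 271.]), 0.86) (array([ 0.4411, -0.3156, -0.0188]), np.float64(0.0019353453949683386))
spoon_handle_end ('scene', array([250., 217.]), 0.6) ('top', array([247., 221.]), 0.47) (array([0.4611, 0.1561, 0.0093]), np.float64(0.0025979541289628022))
spoon_head_end ('scene', array([210., 159.]), 0.15) ('top', array([247., 220.]), 0.67) (array([0.3807, 0.1361, 0.2848]), np.float64(0.08388295418568947))
spoon ('scene', array([228., 195.]), 0.48) ('top', array([210., 200.]), 0.4) (array([ 0.4858,  0.3207, -0.014 ]), np.float64(0.007720121763926054))
board ('scene', array([207., 161.]), 0.8) ('top', array([172., 183.]), 0.85) (array([0.4879, 0.4547, 0.0599]), np.float64(0.009267037970872785))
roasting_tin ('scene', array([231., 198.]), 0.78) ('top', array([211., 203.]), 0.61) (array([ 0.4843,  0.3102, -0.0204]), np.float64(0.0025318793087033714))
food_tin ('scene', array([204., 160.]), 0.96) ('top', array([166., 192.]), 0.77) (array([0.459 , 0.4497, 0.0757]), np.float64(0.021317660239775077))
spice ('scene', array([209., 148.]), 0.54) ('top', array([167., 171.]), 0.93) (array([0.5139, 0.4786, 0.092 ]), np.float64(0.010046884082491927))
glass ('scene', array([286., 268.]), 0.65) ('top', array([303., 256.]), 0.76) (array([ 0.4186, -0.0803, -0.003 ]), np.float64(0.015913262508858047))
jar ('scene', array([430., 325.]), 0.61) ('top', array([425., 242.]), 0.86) (array([ 0.6   , -0.4676,  0.0022]), np.float64(0.014107834819385831))
dish_rack ('top', array([212., 201.]), 0.33)
1.3 [0.2363 0.5786 0.2313] [179.9944   0.0007 157.7801] 0.0852589427439445
```

Run:
```python
import cv2
a=cv2.imread("pics/scene0.png");b=cv2.imread("pics/top0.png")
cv2.imwrite("pics/t1.png",cv2.resize(b[120:330,100:470],None,fx=2.15,fy=2.15,interpolation=cv2.INTER_CUBIC))
cv2.imwrite("pics/s1.png",a)
```

```text
(no output)
```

View pics/t1.png

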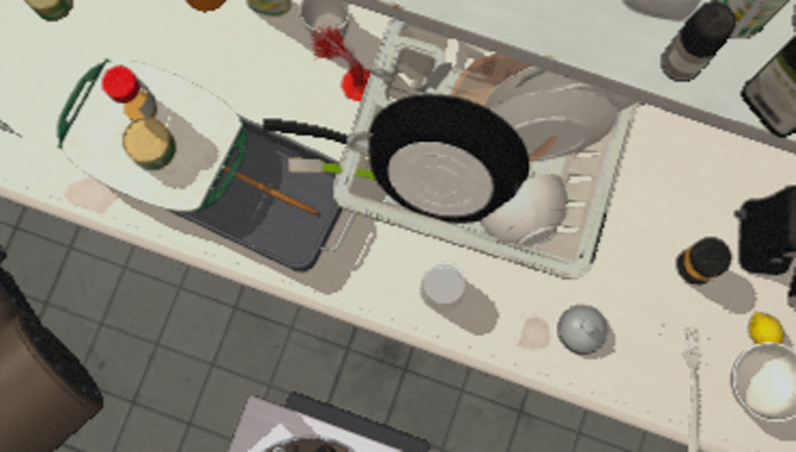

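View pics/s1.png

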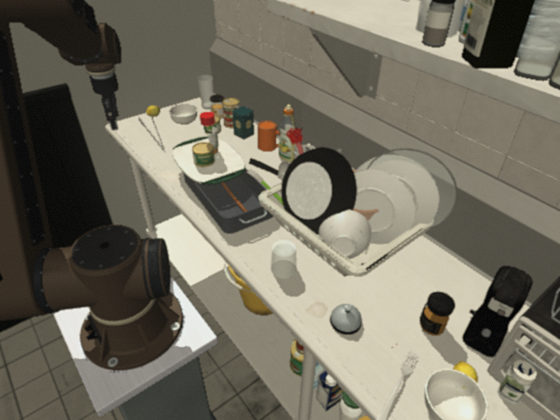

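Run:
```python
from h import *
np.set_printoptions(precision=3,suppress=True)
t=cams.snapshot("top");s=cams.snapshot("scene")
C=cloud(t);Cs=cloud(s)
off=lambda x,y:(100+x/2.15,120+y/2.15)
for n,x,y in[("handle_end",318,213),("handle mid",270,191),("handle at board",234,175),("boardcorner near",208,207),("boardcorner far",243,135),("tin corner near",303,267),("tin far corner",340,195),("spatula tip",290,165),("pan handle tip",268,124),("pan handle",340,135),("pan bottom edge",475,218),("pan left edge",375,150),("rack front left",340,195),("rack front right",578,270),("bowl",530,240),("glass",443,285),("bell",582,328),("jar",705,258),("lid food",148,140),("cap",120,83),("table front",250,285)]:
    u=off(x,y); i=tuple(np.round(u[::-1]).astype(int)); print(n,np.round(u),C[i], onz(t,u,.01))
for nm in("spoon","bell","board","glass","roasting_tin"):
  for p,Q,k in((t,C,"top"),(s,Cs,"scene")):
    l=models.silhouettes(nm,p)
    if not l: print(nm,k,"none");continue
    m=l[0]["pixels"];W=Q[m];W=W[~np.isnan(W[:,0])]
    print(nm,k,l[0]["score"],m.sum(),"lo",np.percentile(W,2,0),"hi",np.percentile(W,98,0),"med",np.median(W,0))
    if nm=="spoon":
        v,u=np.nonzero(m);X=np.array([onz(p,(a,b),.012) for a,b in zip(u,v)]);c=X.mean(0);d=np.linalg.svd(X-c)[2][0];q=(X-c)@d
        print("  line",c,d,np.degrees(np.arctan2(d[1],d[0])),c+d*q.min(),c+d*q.max())
    if nm=="bell":
        k=np.argsort(W[:,2])[-8:];print(W[k])
```

```text
handle_end [248. 219.] [0.468 0.157 0.013] [0.468 0.157 0.01 ]
handle mid [226. 209.] [0.475 0.245 0.015] [0.476 0.247 0.01 ]
handle at board [209. 201.] [0.481 0.313 0.02 ] [0.481 0.315 0.01 ]
boardcorner near [197. 216.] [0.416 0.337 0.003] [0.414 0.336 0.01 ]
boardcorner far [213. 183.] [0.536 0.31  0.08 ] [0.552 0.327 0.01 ]
tin corner near [241. 244.] [0.37  0.144 0.044] [0.373 0.148 0.01 ]
tin far corner [258. 211.] [0.49  0.121 0.111] [0.509 0.133 0.01 ]
spatula tip [235. 197.] [0.502 0.206 0.148] [0.53  0.232 0.01 ]
pan handle tip [225. 178.] [0.554 0.263 0.143] [0.585 0.293 0.01 ]
pan handle [258. 183.] [0.572 0.149 0.154] [0.608 0.17  0.01 ]
pan bottom edge [321. 221.] [ 0.525 -0.094  0.132] [ 0.549 -0.095  0.01 ]
pan left edge [274. 190.] [0.557 0.085 0.197] [0.604 0.104 0.01 ]
rack front left [258. 211.] [0.49  0.121 0.111] [0.509 0.133 0.01 ]
rack front right [369. 246.] [ 0.504 -0.274  0.106] [ 0.524 -0.285  0.01 ]
bowl [347. 232.] [ 0.525 -0.19   0.103] [ 0.545 -0.194  0.01 ]
glass [306. 253.] [ 0.413 -0.082  0.08 ] [ 0.424 -0.082  0.01 ]
bell [371. 273.] [ 0.425 -0.31
[... 780 characters left out ...]
0.319  0.062]
 [ 0.427 -0.326  0.063]
 [ 0.429 -0.328  0.063]
 [ 0.431 -0.326  0.063]
 [ 0.429 -0.317  0.063]]
board top 0.74 422 lo [ 0.398 -0.352  0.001] hi [ 0.473 -0.282  0.066] med [ 0.431 -0.315  0.035]
board scene 0.81 1917 lo [0.382 0.305 0.067] hi [0.586 0.603 0.078] med [0.469 0.408 0.074]
glass top 0.75 424 lo [ 0.382 -0.114 -0.002] hi [ 0.449 -0.046  0.093] med [ 0.411 -0.081  0.084]
glass scene 0.82 903 lo [ 0.379 -0.117 -0.001] hi [ 0.443 -0.055  0.085] med [ 0.402 -0.098  0.063]
roasting_tin top 0.58 2596 lo [ 0.37   0.129 -0.004] hi [0.56  0.34  0.072] med [0.454 0.236 0.005]
roasting_tin scene 0.73 3061 lo [ 0.362  0.11  -0.003] hi [0.56  0.431 0.066] med [0.449 0.255 0.004]
```

The manual's scale: shifts go in shares of 1000 mm and turns go in shares of 4 rad. Converting my numbers, -390 mm / 1000 = -0.39, -230 mm / 1000 = -0.23, -0.48 rad / 4 = -0.12.

apply_moves(targets="0 0.04 -0.04 0.08 -0.03; 0 0.08 -0.08 0.12 -0.06; 0 0.1 -0.11 0.15 -0.09; 0 0.125 -0.15 0.15 -0.12; 0 0.145 -0.19 0.15 -0.15; 0 0.165 -0.23 0.15 -0.18; 0 0.18 -0.27 0.15 -0.21; 0 0.19 -0.31 0.15 -0.24; 0 0.195 -0.35 0.15 -0.27; 0 0.2 -0.39 0.15 -0.3")

```text
t: 2.73
ee_pos: [0.4176, 0.2629, 0.3783]
tool_rot: [180.0, -0.0, 88.7]
ft_force: [0.1, 0.4, 0.7]
width: 0.0001
grip_force: 0.0
```

To row units: -400 mm / 1000 = -0.4, -360 mm / 1000 = -0.36, -0.065 rad / 4 = -0.0163.

apply_moves(targets="0 0 -0.04 0 -0.0163; 0 0 -0.08 0 -0.0163; 0 0 -0.12 0 -0.0163; 0 0 -0.16 0 -0.0163; 0 0 -0.2 0 -0.0163; 0 0 -0.24 0 -0.0163; 0 0 -0.28 -0.02 -0.0163; 0 0 -0.32 -0.05 -0.0163; 0 0 -0.36 -0.08 -0.0163; 0 0 -0.4 -0.09 -0.0163")

```text
t: 3.57
ee_pos: [0.416, -0.1194, 0.2929]
tool_rot: [-179.9, -0.0, 85.3]
ft_force: [2.1, -0.3, 1.2]
width: -0.0001
grip_force: 0.0
```

To row units: -110 mm / 1000 = -0.11, -80 mm / 1000 = -0.08.

apply_moves(targets="0 0 -0.04 -0.02 0; 0 0 -0.08 -0.04 0; 0 0 -0.11 -0.06 0; 0 0 -0.11 -0.06 0; 0 0 -0.11 -0.06 0; 0 0 -0.11 -0.06 0")

```text
t: 4.07
ee_pos: [0.417, -0.228, 0.2348]
tool_rot: [-180.0, -0.0, 85.3]
ft_force: [-0.7, 0.9, 0.3]
width: -0.0
grip_force: 0.0
```

Run:
```python
from h import *
np.set_printoptions(precision=4,suppress=True)
o=ctrl.observe();print(o["t"],o["ee_pos"],o["tool_rot"],o["joint_positions"])
S={n:cams.snapshot(n) for n in("wrist","scene","top")}
save(S["wrist"],"w1.png");r={}
for n in S:
    for x in models.spot_point("bell_top",S[n])[:2]: print(n,x["xy"],x["score"],onz(S[n],x["xy"],.063)); r.setdefault(n,x["xy"])
print(S["wrist"]["tvec"],ray(S["wrist"],(280,210)))
if "wrist" in r:
  for n in("scene","top"):
    if n in r: print(tri(ray(S["wrist"],r["wrist"]),ray(S[n],r[n])))
W=cloud(S["wrist"]);k=(W[...,2]>.052)&(W[...,2]<.08)&(np.hypot(W[...,0]-.431,W[...,1]+.322)<.04);print(k.sum(),W[k].mean(0),W[k].min(0),W[k].max(0))
```

```text
4.0667 [ 0.417  -0.228   0.2348] [-179.9943   -0.0173   85.269 ] [-36.6445  15.7385 109.3436   0.0142  54.9319 -31.9217]
scene [348.7, 306.6] 0.58 [ 0.431  -0.3243  0.063 ]
[-0.4327 -0.2222  0.3281] (array([ 0.4213, -0.1554,  0.3777]), array([-0.0282, -0.2812, -0.9592]))
15 [ 0.4402 -0.3155  0.0595] [ 0.4357 -0.3216  0.0578] [ 0.4419 -0.3107  0.0612]
```

View pics/w1.png

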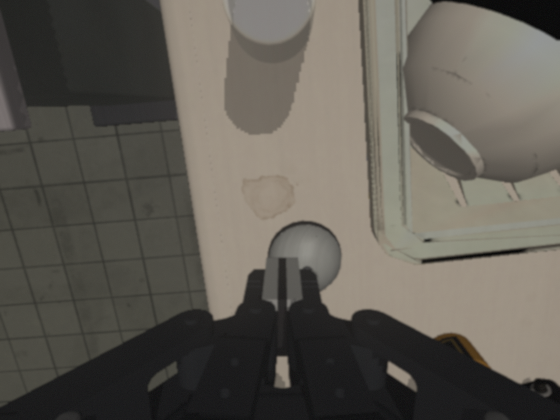

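To row units: -94 mm / 1000 = -0.094, -80 mm / 1000 = -0.08.

apply_moves(targets="0 0.005 -0.04 -0.02 0; 0 0.01 -0.08 -0.04 0; 0 0.014 -0.094 -0.06 0; 0 0.014 -0.094 -0.06 0; 0 0.014 -0.094 -0.06 0; 0 0.014 -0.094 -0.06 0")

```text
t: 4.87
ee_pos: [0.4312, -0.3217, 0.1751]
tool_rot: [180.0, -0.0, 85.3]
ft_force: [0.0, 0.2, 0.4]
width: 0.0002
grip_force: 0.0
```

Run:
```python
from h import *
np.set_printoptions(precision=4,suppress=True)
o=ctrl.observe();print(o["t"],o["ee_pos"],o["ft_force"])
S={n:cams.snapshot(n) for n in("wrist","top")}
save(S["wrist"],"w2.png");r={}
for n in S:
    for x in models.spot_point("bell_top",S[n])[:2]: print(n,x["xy"],x["score"],onz(S[n],x["xy"],.063))
    for x in models.spot_point("bell",S[n])[:1]: print(n,"bell",x["xy"],x["score"],onz(S[n],x["xy"],.0))
    for x in models.silhouettes("bell",S[n])[:1]:
        (c,rad)=cv2.minEnclosingCircle(np.argwhere(x["pixels"])[:,::-1].astype(np.float32)); print("circ",c,rad,onz(S[n],c,.01))
W=cloud(S["wrist"]);k=(W[...,2]>.052)&(W[...,2]<.08)&(np.hypot(W[...,0]-.431,W[...,1]+.322)<.03);print(k.sum(),W[k].mean(0),W[k].min(0),W[k].max(0))
```

```text
4.8667 [ 0.4312 -0.3217  0.1751] [0.013  0.2087 0.3888]
wrist [284.7, 202.3] 0.77 [ 0.4318 -0.3183  0.063 ]
wrist bell [286.8, 183.7] 0.56 [ 0.4342 -0.3184  0.    ]
circ (284.8083801269531, 186.89231872558594) 47.512935638427734 [ 0.4323 -0.3189  0.01  ]
top bell [213.3, 203.7] 0.2 [0.4801 0.2988 0.    ]
581 [ 0.4324 -0.3191  0.0619] [ 0.4223 -0.3301  0.0576] [ 0.4423 -0.3097  0.0645]
```

View pics/w2.png

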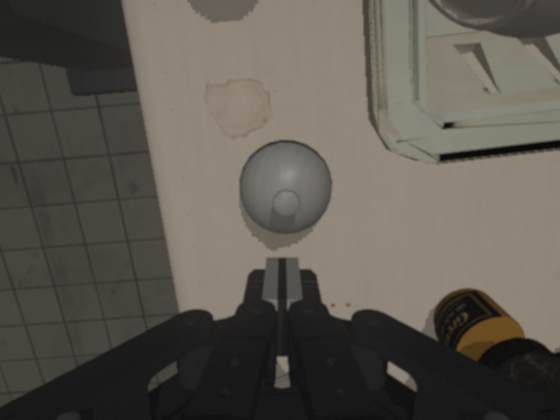

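To row units: -116 mm / 1000 = -0.116, -112 mm / 1000 = -0.112.

apply_moves(targets="0 0.001 0.003 -0.04 0; 0 0.001 0.003 -0.08 0; 0 0.001 0.003 -0.1 0; 0 0.001 0.003 -0.108 0; 0 0.001 0.003 -0.11 0; 0 0.001 0.003 -0.112 0; 0 0.001 0.003 -0.114 0; 0 0.001 0.003 -0.116 0; 0 0.001 0.003 -0.116 0; 0 0.001 0.003 -0.116 0")

```text
t: 6.1
ee_pos: [0.4325, -0.3197, 0.0595]
tool_rot: [179.9, 0.1, 85.3]
ft_force: [0.4, -0.6, 3.0]
width: -0.0001
grip_force: 1.5
```

To row units: -5 mm / 1000 = -0.005, -4 mm / 1000 = -0.004.

apply_moves(targets="0 0 0 -0.002 0; 0 0 0 -0.003 0; 0 0 0 -0.004 0; 0 0 0 -0.005 0; 0 0 0 -0.005 0")

```text
t: 6.52
ee_pos: [0.4327, -0.3198, 0.0561]
tool_rot: [179.8, 0.1, 85.3]
ft_force: [-4.5, 5.2, 34.4]
width: -0.0001
grip_force: 17.5
```

To row units: 210 mm / 1000 = 0.21, 190 mm / 1000 = 0.19.

apply_moves(targets="0 0 0 0.03 0; 0 0 0 0.07 0; 0 0 0 0.11 0; 0 0 0 0.15 0; 0 0 0 0.19 0; 0 0 0.03 0.21 0; 0 0 0.07 0.21 0; 0 0 0.11 0.21 0; 0 0 0.15 0.21 0; 0 0 0.19 0.21 0")

```text
t: 7.35
ee_pos: [0.4314, -0.1276, 0.2636]
tool_rot: [180.0, -0.0, 85.3]
ft_force: [0.9, -0.7, 0.3]
width: 0.0001
grip_force: 0.0
```

To row units: 320 mm / 1000 = 0.32, 280 mm / 1000 = 0.28.

apply_moves(targets="45 0 0.04 0 0; 45 0 0.08 0 0; 45 0 0.12 0 0; 45 0 0.16 0 0; 45 0.005 0.2 0 0; 45 0.01 0.24 0 0; 45 0.015 0.28 0 0; 45 0.02 0.32 0 0; 45 0.02 0.32 0 0; 45 0.02 0.32 0 0")

```text
t: 8.18
ee_pos: [0.4516, 0.1923, 0.2631]
tool_rot: [-180.0, 0.0, 85.5]
ft_force: [-1.1, -1.3, -0.3]
width: 0.0452
grip_force: 0.0
```

Run:
```python
from h import *
np.set_printoptions(precision=4,suppress=True)
o=ctrl.observe();print(o["t"],o["ee_pos"],o["ft_force"])
S={n:cams.snapshot(n) for n in("wrist","scene")}
save(S["wrist"],"w3.png")
for n in S:
  for th in("bell_top","spoon_handle_end","spoon","board"):
    for x in models.spot_point(th,S[n])[:1]: print(n,th,x["xy"],x["score"],onz(S[n],x["xy"],.063 if th[0]=="b" else .01))
np.save("W3.npy",cloud(S["wrist"]))
```

```text
8.1833 [0.4516 0.1923 0.2631] [-1.1005 -1.2829 -0.2941]
wrist spoon_handle_end [297.5, 198.4] 0.79 [0.4649 0.1607 0.01  ]
wrist spoon [308.8, 51.6] 0.66 [0.4863 0.312  0.01  ]
scene bell_top [345.4, 307.9] 0.43 [ 0.4218 -0.3221  0.063 ]
scene spoon_handle_end [251.4, 213.1] 0.63 [0.4775 0.1671 0.01  ]
scene spoon [229.6, 191.5] 0.63 [0.4834 0.3098 0.01  ]
scene board [206.6, 157.8] 0.68 [0.4914 0.4722 0.063 ]
```

View pics/w3.png

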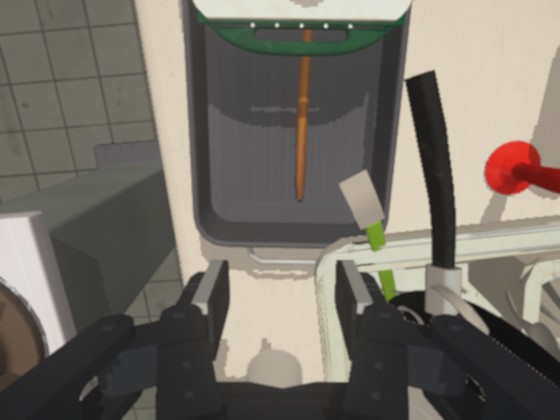

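Run:
```python
from h import *
np.set_printoptions(precision=3,suppress=True)
W=np.load("W3.npy")
p=cams.snapshot("wrist")
for n,u,v in[("end",299,195),("sp",301,150),("sp",303,100),("sp",306,50),("board edge mid",300,53),("board edge",300,45),("board edge left",215,25),("board right",395,25),("spat L",343,183),("spat BL",358,222),("spat R",366,175),("spat mid",362,200),("pan tip L",410,80),("pan h",425,140),("rim L",198,150),("rim R",393,150),("rim bottom",300,242),("rim inner bot",300,225),("handle wire",300,262),("rack corner",322,255),("rack corner2",360,240),("floor",260,180)]:
    print(n,u,v,W[v,u],"z=.012:",onz(p,(u,v),.012))
im=cv2.cvtColor(p["pixels"],cv2.COLOR_RGB2HSV);m=(im[...,0]<18)&(im[...,1]>120)&(im[...,2]>50);m[205:]=0;m[:,:280]=0;m[:,330:]=0;m[:55]=0
v,u=np.nonzero(m);X=np.array([onz(p,(a,b),.014) for a,b in zip(u,v)]);c=X.mean(0);d=np.linalg.svd(X-c)[2][0]
q=(X-c)@d;print(len(u),c,np.degrees(np.arctan2(d[1],d[0])),c+d*q.min(),c+d*q.max(),"depth z",np.nanmedian(W[m],0))
```

```text
end 299 195 [0.467 0.165 0.013] z=.012: [0.468 0.163 0.012]
sp 301 150 [0.472 0.215 0.014] z=.012: [0.473 0.212 0.012]
sp 303 100 [0.477 0.266 0.015] z=.012: [0.479 0.264 0.012]
sp 306 50 [0.479 0.305 0.077] z=.012: [0.485 0.311 0.012]
board edge mid 300 53 [0.474 0.303 0.078] z=.012: [0.479 0.309 0.012]
board edge 300 45 [0.474 0.31  0.077] z=.012: [0.479 0.316 0.012]
board edge left 215 25 [0.394 0.345 0.003] z=.012: [0.397 0.341 0.012]
board right 395 25 [0.553 0.319 0.076] z=.012: [0.574 0.327 0.012]
spat L 343 183 [0.495 0.207 0.151] z=.012: [0.517 0.172 0.012]
spat BL 358 222 [0.509 0.17  0.132] z=.012: [0.533 0.125 0.012]
spat R 366 175 [0.511 0.211 0.15 ] z=.012: [0.543 0.179 0.012]
spat mid 362 200 [0.51  0.191 0.143] z=.012: [0.538 0.151 0.012]
pan tip L 410 80 [0.547 0.273 0.132] z=.012: [0.589 0.274 0.012]
pan h 425 140 [0.557 0.231 0.139] z=.012: [0.606 0.212 0.012]
rim L 198 150 [0.372 0.228 0.056] z=.012: [0.362 0.222 0.012]
rim R 393 150 [0.554 0.215 0.069] z=.012: [0.572 0.204 0.012]
rim bottom 300 242 [0.463 0.13  0.065] z=.012: [0.465 0.106 0.012]
rim inner bot 300 225 [0.466 0.129 0.011] z=.012: [0.466 0.127 0.012]
handle wire 300 262 [0.462 0.101 0.051] z=.012: [0.463 0.081 0.012]
rack corner 322 255 [0.481 0.13  0.101] z=.012: [0.489 0.088 0.012]
rack corner2 360 240 [0.516 0.142 0.102] z=.012: [0.534 0.103 0.012]
floor 260 180 [0.424 0.184 0.003] z=.012: [0.426 0.183 0.012]
1228 [0.475 0.241 0.014] 83.87474979234165 [0.466 0.162 0.014] [0.482 0.307 0.014] depth z [0.474 0.245 0.014]
```

To row units: -228 mm / 1000 = -0.228, -220 mm / 1000 = -0.22, -0.028 rad / 4 = -0.007.

apply_moves(targets="45 0.012 0.031 -0.01 -0.007; 45 0.024 0.062 -0.02 -0.007; 45 0.024 0.062 -0.05 -0.007; 45 0.024 0.062 -0.085 -0.007; 45 0.024 0.062 -0.12 -0.007; 45 0.024 0.062 -0.15 -0.007; 45 0.024 0.062 -0.18 -0.007; 45 0.024 0.062 -0.205 -0.007; 45 0.024 0.062 -0.22 -0.007; 45 0.024 0.062 -0.228 -0.007")

```text
t: 9.57
ee_pos: [0.4754, 0.2523, 0.0335]
tool_rot: [-179.9, 0.1, 83.7]
ft_force: [0.7, -0.2, -0.7]
width: 0.0448
grip_force: 0.0
```

Run:
```python
from h import *
np.set_printoptions(precision=4,suppress=True)
o=ctrl.observe();print(o["t"],o["ee_pos"],o["tool_rot"],o["ft_force"])
a=cams.snapshot("wrist");b=cams.snapshot("scene")
B=cv2.resize(b["pixels"][120:250,150:330],None,fx=2.2,fy=2.2,interpolation=cv2.INTER_CUBIC)
h=np.zeros((420,560+B.shape[1],3),np.uint8);h[:,:560]=a["pixels"];h[:B.shape[0],560:]=B
h=cv2.resize(h,None,fx=.83,fy=.83);print(h.shape);save({"pixels":h},"w4.png")
```

```text
9.5667 [0.4754 0.2523 0.0335] [-179.8593    0.076    83.6861] [ 0.6921 -0.1973 -0.7301]
(349, 793, 3)
```

View pics/w4.png

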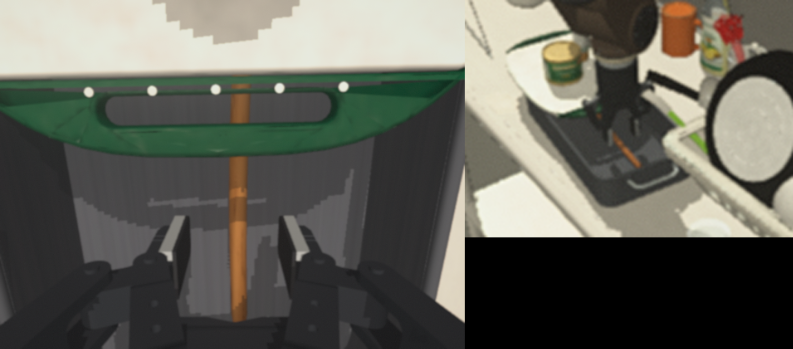

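To row units: -29 mm / 1000 = -0.029, -26 mm / 1000 = -0.026.

apply_moves(targets="45 0 0.001 -0.01 0; 45 0 0.001 -0.02 0; 45 0 0.001 -0.026 0; 45 0 0.001 -0.029 0; 45 0 0.001 -0.029 0; 45 0 0.001 -0.029 0")

```text
t: 10.17
ee_pos: [0.4761, 0.2537, 0.0066]
tool_rot: [180.0, 0.0, 83.7]
ft_force: [-0.3, -0.2, 0.2]
width: 0.0452
grip_force: 0.0
```

apply_moves(targets="45 0 0 -0.001 0; 0 0 0 -0.002 0; 0 0 0 -0.002 0; 0 0 0 -0.002 0; 0 0 0 -0.002 0; 0 0 0 -0.002 0", squeeze=20)

```text
t: 10.67
ee_pos: [0.4762, 0.2538, 0.0048]
tool_rot: [180.0, -0.0, 83.7]
ft_force: [-0.5, 0.0, 2.9]
width: 0.0207
grip_force: 19.5
```

To row units: 35 mm / 1000 = 0.035, 30 mm / 1000 = 0.03.

apply_moves(targets="0 0 0 0.005 0; 0 0 0 0.01 0; 0 0 0 0.015 0; 0 0 0 0.02 0; 0 0 -0.002 0.025 0; 0 0 -0.004 0.03 0; 0 0 -0.005 0.035 0; 0 0 -0.005 0.035 0")

```text
t: 11.33
ee_pos: [0.4764, 0.2486, 0.0406]
tool_rot: [179.9, -0.0, 83.7]
ft_force: [-0.4, 1.0, -1.3]
width: 0.0209
grip_force: 19.3
```

Run:
```python
from h import *
np.set_printoptions(precision=4,suppress=True)
o=ctrl.observe();print(o["t"],o["ee_pos"],o["ft_force"],o["torque"],o["width"])
a=cams.snapshot("wrist");b=cams.snapshot("scene")
C=cloud(b);im=cv2.cvtColor(b["pixels"],cv2.COLOR_RGB2HSV)
m=(im[...,0]<18)&(im[...,1]>110)&(C[...,0]>.43)&(C[...,0]<.52)&(C[...,1]>.12)&(C[...,1]<.34)&(C[...,2]<.2);X=C[m];i=np.argsort(X[:,1]);print(X[i][::max(1,len(i)//12)])
B=cv2.resize(b["pixels"][120:250,150:330],None,fx=2.2,fy=2.2,interpolation=cv2.INTER_CUBIC)
h=np.zeros((420,560+B.shape[1],3),np.uint8);h[:,:560]=a["pixels"];h[:B.shape[0],560:]=B
h=cv2.resize(h,None,fx=.83,fy=.83);save({"pixels":h},"w5.png")
```

```text
11.3333 [0.4764 0.2486 0.0406] [-0.3619  1.01   -1.259 ] [-0.0389  0.0234 -0.0458] 0.020931066450305295
[[ 0.4592  0.1577  0.0429]
 [ 0.4628  0.1688  0.0422]
 [ 0.4574  0.1776  0.0475]
 [ 0.4635  0.1868  0.047 ]
 [ 0.463   0.198   0.0442]
 [ 0.4647  0.2063  0.0465]
 [ 0.4572  0.2122  0.0505]
 [ 0.4628  0.2212  0.0464]
 [ 0.4668  0.2334  0.0453]
 [ 0.4684  0.2417  0.0479]
 [ 0.499   0.25   -0.0021]
 [ 0.4493  0.2604  0.0988]
 [ 0.5017  0.2851  0.0012]
 [ 0.4783  0.3202  0.0474]]
```

View pics/w5.png

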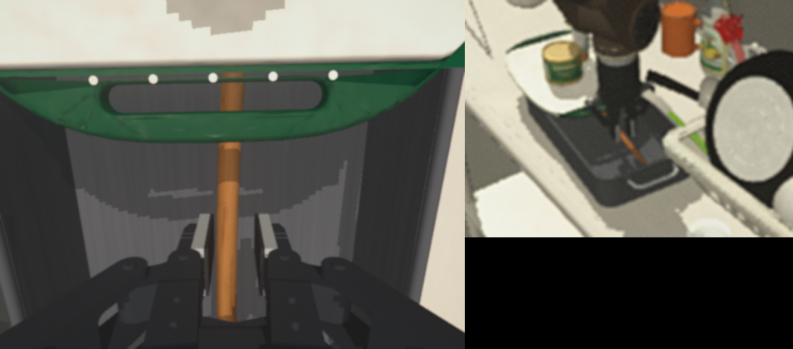

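apply_moves(targets="20 0 0 0 0; 20 0 0 0 0; 20 0 0 0 0")

```text
t: 11.68
ee_pos: [0.476, 0.2487, 0.0393]
tool_rot: [-180.0, 0.0, 83.7]
ft_force: [-0.1, -0.3, -0.3]
width: 0.0207
grip_force: 19.3
```

apply_moves(targets="20.6 0 0 0 0; 20.6 0 0 0 0")

```text
t: 11.85
ee_pos: [0.476, 0.2487, 0.0394]
tool_rot: [-180.0, 0.0, 83.7]
ft_force: [0.3, -0.4, -0.0]
width: 0.0209
grip_force: 19.3
```

apply_moves(targets="20.9 0 0 0 0; 20.9 0 0 0 0")

```text
t: 12.02
ee_pos: [0.476, 0.2487, 0.0395]
tool_rot: [180.0, 0.0, 83.7]
ft_force: [0.4, 0.5, -0.4]
width: 0.0207
grip_force: 17.6
```

apply_moves(targets="21.1 0 0 0 0; 21.1 0 0 0 0")

```text
t: 12.18
ee_pos: [0.476, 0.2487, 0.0396]
tool_rot: [180.0, 0.0, 83.7]
ft_force: [-0.8, -0.3, -0.6]
width: 0.021
grip_force: 14.7
```

```bash
cat > sp.py <<'E'
from h import *
np.set_printoptions(precision=4,suppress=True)
o=ctrl.observe();print(o["t"],o["ee_pos"],o["ft_force"],o["width"],o["grip_force"])
def spoonline(x0=.40,x1=.52,y0=.05,y1=.30,n="scene"):
    b=cams.snapshot(n);C=cloud(b);im=cv2.cvtColor(b["pixels"],cv2.COLOR_RGB2HSV)
    m=(im[...,0]<18)&(im[...,1]>110)&(C[...,0]>x0)&(C[...,0]<x1)&(C[...,1]>y0)&(C[...,1]<y1)&(C[...,2]<.4)&(C[...,2]>.008)
    X=C[m];i=np.argsort(X[:,1]);print(n,len(X));print(X[i][::max(1,len(i)//8)]);return b
E
python3 -c "
from sp import *
spoonline(y1=.245)"
```

```text
12.1833 [0.476  0.2487 0.0396] [-0.8028 -0.2679 -0.5504] 0.02099766434990992 14.693616570584709
scene 49
[[0.4544 0.1561 0.0464]
 [0.4566 0.1706 0.0483]
 [0.4573 0.1776 0.0475]
 [0.4596 0.1928 0.0449]
 [0.4609 0.2004 0.0479]
 [0.4643 0.2119 0.0431]
 [0.4648 0.2241 0.0478]
 [0.4619 0.2316 0.0487]
 [0.4696 0.2438 0.046 ]]
```

apply_moves(targets="21.5 0 0 0 0; 21.5 0 0 0 0")

```text
t: 12.4
ee_pos: [0.4761, 0.2487, 0.0396]
tool_rot: [180.0, 0.0, 83.7]
ft_force: [0.0, -0.1, 0.1]
width: 0.0219
grip_force: 9.4
```

apply_moves(targets="21.7 0 0 0 0; 21.7 0 0 0 0")

```text
t: 12.57
ee_pos: [0.4761, 0.2487, 0.0396]
tool_rot: [180.0, -0.0, 83.7]
ft_force: [-1.1, 0.1, -0.2]
width: 0.0219
grip_force: 5.8
```

```bash
python3 -c "
from sp import *
spoonline(y1=.245)"
```

```text
12.5667 [0.4761 0.2487 0.0396] [-1.0905  0.0812 -0.2323] 0.021879145031709485 5.828701503705815
scene 44
[[0.4583 0.1607 0.0622]
 [0.4645 0.1698 0.0615]
 [0.4578 0.1772 0.06  ]
 [0.4581 0.1896 0.056 ]
 [0.465  0.2    0.0545]
 [0.4673 0.2093 0.0559]
 [0.4656 0.2187 0.055 ]
 [0.4649 0.2299 0.0526]
 [0.47   0.238  0.0494]]
```

To row units: 44 mm / 1000 = 0.044, 39 mm / 1000 = 0.039, -0.025 rad / 4 = -0.0063.

apply_moves(targets="21.7 -0.001 -0.003 0.006 -0.0025; 21.7 -0.002 -0.006 0.012 -0.0038; 21.7 -0.003 -0.01 0.018 -0.005; 21.7 -0.005 -0.014 0.024 -0.0063; 21.7 -0.006 -0.018 0.029 -0.0075; 21.7 -0.008 -0.022 0.034 -0.0088; 21.7 -0.01 -0.027 0.039 -0.01; 21.7 -0.012 -0.032 0.044 -0.0113; 21.7 -0.012 -0.032 0.044 -0.0113; 21.7 -0.012 -0.032 0.044 -0.0113")

```text
t: 13.45
ee_pos: [0.4641, 0.2165, 0.0839]
tool_rot: [180.0, -0.0, 81.1]
ft_force: [0.3, -0.4, -0.5]
width: 0.022
grip_force: 5.4
```

```bash
python3 -c "
from sp import *
spoonline(y1=.215)"
```

```text
13.45 [0.4641 0.2165 0.0839] [ 0.2531 -0.4027 -0.5423] 0.02199580996531251 5.382009940658463
scene 44
[[0.4475 0.1346 0.1274]
 [0.4431 0.1446 0.1232]
 [0.447  0.1558 0.1224]
 [0.5125 0.1649 0.3239]
 [0.5119 0.1698 0.3058]
 [0.4452 0.1765 0.1106]
 [0.4514 0.1859 0.11  ]
 [0.4514 0.2043 0.0989]
 [0.4239 0.2104 0.1273]]
```

To row units: 46 mm / 1000 = 0.046, -40 mm / 1000 = -0.04, -0.045 rad / 4 = -0.0113.

apply_moves(targets="21.7 -0.002 -0.006 0.005 -0.0025; 21.7 -0.005 -0.012 0.01 -0.0038; 21.7 -0.008 -0.018 0.016 -0.005; 21.7 -0.011 -0.024 0.022 -0.0063; 21.7 -0.013 -0.029 0.028 -0.0075; 21.7 -0.016 -0.033 0.034 -0.0088; 21.7 -0.018 -0.037 0.04 -0.01; 21.7 -0.02 -0.04 0.046 -0.0113; 21.7 -0.02 -0.04 0.046 -0.0113; 21.7 -0.02 -0.04 0.046 -0.0113")

```text
t: 14.33
ee_pos: [0.4442, 0.1767, 0.13]
tool_rot: [179.9, -0.0, 78.5]
ft_force: [-0.2, -0.2, -0.9]
width: 0.0217
grip_force: 4.9
```

```bash
python3 -c "
from sp import *
b=spoonline(y1=.19)
a=cams.snapshot('wrist')
B=cv2.resize(b['pixels'][100:250,150:330],None,fx=2.2,fy=2.2,interpolation=cv2.INTER_CUBIC)
h=np.zeros((420,560+B.shape[1],3),np.uint8);h[:,:560]=a['pixels'];h[:B.shape[0],560:]=B
save({'pixels':cv2.resize(h,None,fx=.83,fy=.83)},'w6.png')"
```

```text
14.3333 [0.4442 0.1767 0.13  ] [-0.1966 -0.1705 -0.9086] 0.021668648654790134 4.853424451744104
scene 33
[[0.4243 0.1057 0.1956]
 [0.4231 0.1148 0.1873]
 [0.4222 0.1189 0.1853]
 [0.4228 0.1251 0.185 ]
 [0.4252 0.1286 0.1855]
 [0.4254 0.1355 0.1706]
 [0.4273 0.1496 0.1651]
 [0.4313 0.1558 0.1634]
 [0.431  0.1678 0.1491]]
```

View pics/w6.png

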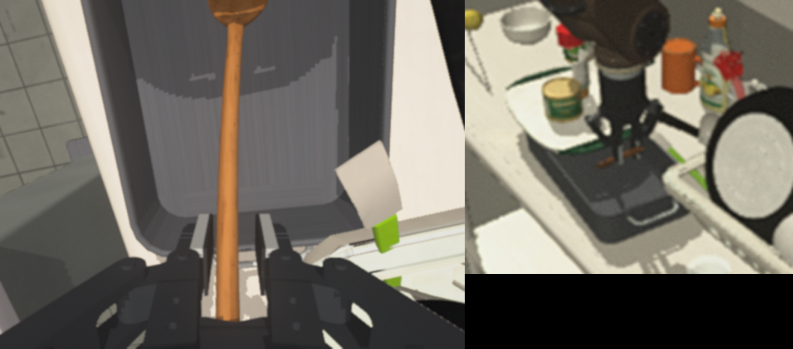

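To row units: -78 mm / 1000 = -0.078, -68 mm / 1000 = -0.068.

apply_moves(targets="0 0 0 0 0; 0 0 0 0 0; 0 0 0 0 0; 0 -0.001 -0.012 0.01 0; 0 -0.002 -0.026 0.021 0; 0 -0.003 -0.04 0.032 0; 0 -0.004 -0.054 0.043 0; 0 -0.005 -0.068 0.054 0; 0 -0.006 -0.078 0.062 0; 0 -0.006 -0.078 0.062 0", squeeze=40)

```text
t: 15.27
ee_pos: [0.4384, 0.0972, 0.1932]
tool_rot: [179.9, -0.0, 78.5]
ft_force: [-0.3, -0.2, 0.0]
width: 0.0198
grip_force: 38.9
```

```bash
python3 -c "
from sp import *
b=spoonline(x0=.38,x1=.5,y0=-.02,y1=.3)
a=cams.snapshot('wrist')
B=cv2.resize(b['pixels'][100:250,150:330],None,fx=2.2,fy=2.2,interpolation=cv2.INTER_CUBIC)
h=np.zeros((420,560+B.shape[1],3),np.uint8);h[:,:560]=a['pixels'];h[:B.shape[0],560:]=B
save({'pixels':cv2.resize(h,None,fx=.83,fy=.83)},'w7.png')"
```

```text
15.2667 [0.4384 0.0972 0.1932] [-0.2862 -0.2458  0.002 ] 0.01976226084913206 38.92625543841859
scene 82
[[0.4171 0.0243 0.2558]
 [0.4207 0.0484 0.2438]
 [0.424  0.0631 0.2341]
 [0.4215 0.0699 0.221 ]
 [0.4273 0.0886 0.2146]
 [0.4403 0.1654 0.1502]
 [0.4511 0.2073 0.121 ]
 [0.4459 0.2175 0.1134]
 [0.4747 0.2666 0.076 ]]
```

View pics/w7.png

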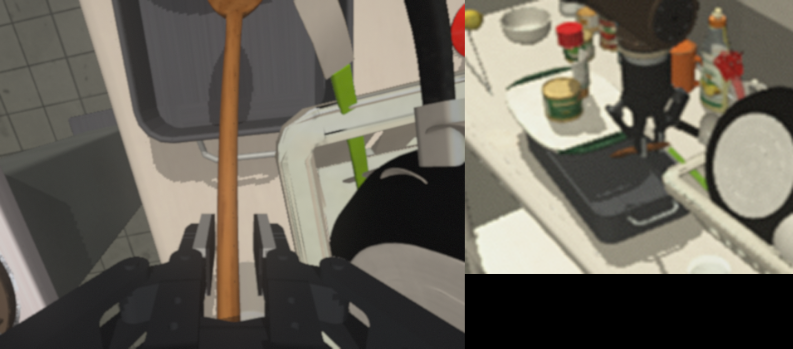

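To row units: 215 mm / 1000 = 0.215, 200 mm / 1000 = 0.2, 0.3 rad / 4 = 0.075.

apply_moves(targets="0 -0.002 -0.004 0.01 0.0125; 0 -0.004 -0.008 0.022 0.025; 0 -0.004 -0.01 0.04 0.0375; 0 -0.004 -0.01 0.07 0.05; 0 -0.004 -0.01 0.1 0.0625; 0 -0.004 -0.01 0.135 0.075; 0 -0.004 -0.01 0.17 0.075; 0 -0.004 -0.01 0.2 0.075; 0 -0.004 -0.01 0.215 0.075; 0 -0.004 -0.01 0.215 0.075")

```text
t: 16.2
ee_pos: [0.4348, 0.0894, 0.4091]
tool_rot: [179.7, 0.0, 95.8]
ft_force: [-0.7, 0.4, -0.7]
width: 0.0201
grip_force: 38.9
```

```bash
python3 -c "
from sp import *
print(o['tool_rot'],o['joint_positions'])
b=spoonline(x0=.3,x1=.5,y0=-.05,y1=.3)
for n in('food_tin','spice','board'):
  l=models.spot_point(n,b)
  if l: print(n,l[0]['xy'],l[0]['score'])"
```

```text
16.2 [0.4348 0.0894 0.4091] [-0.7078  0.3611 -0.7479] 0.02007868147092476 38.94422534103796
[179.7392   0.0064  95.7793] [ 3.0747  4.0719 96.4978  0.006  79.1695 -2.7057]
scene 76
[[0.4216 0.1088 0.3975]
 [0.4185 0.1236 0.3894]
 [0.4164 0.1354 0.3822]
 [0.418  0.1489 0.3702]
 [0.4198 0.1624 0.3638]
 [0.4173 0.1745 0.3564]
 [0.418  0.193  0.3421]
 [0.4114 0.2059 0.3261]
 [0.4031 0.2148 0.3186]]
food_tin [202.7, 159.0] 0.68
spice [207.5, 149.8] 0.6
board [209.2, 159.7] 0.58
```

apply_moves(targets="0 0.002 -0.035 0 0; 0 0.002 -0.072 0 0; 0 0.002 -0.11 0 0; 0 0.002 -0.148 0 0; 0 0.002 -0.186 0 0; 0 0.002 -0.224 0 0; 0 0.002 -0.262 0 0; 0 0.002 -0.3 0 0; 0 0.002 -0.335 -0.005 0; 0 0.002 -0.37 -0.015 0")

```text
t: 17.23
ee_pos: [0.4358, -0.2832, 0.3906]
tool_rot: [-180.0, -0.0, 95.7]
ft_force: [2.0, -0.7, -0.4]
width: 0.0198
grip_force: 38.9
```

To row units: -95 mm / 1000 = -0.095, -92 mm / 1000 = -0.092.

apply_moves(targets="0 0 -0.03 -0.02 0; 0 0 -0.055 -0.04 0; 0 0 -0.075 -0.06 0; 0 0 -0.086 -0.08 0; 0 0 -0.088 -0.092 0; 0 0 -0.088 -0.095 0; 0 0 -0.088 -0.095 0; 0 0 -0.088 -0.095 0; 0 0 -0.088 -0.095 0; 0 0 -0.088 -0.095 0")

```text
t: 18.07
ee_pos: [0.4363, -0.369, 0.2975]
tool_rot: [179.9, 0.1, 95.8]
ft_force: [-0.6, 0.5, -0.9]
width: 0.0197
grip_force: 38.9
```

```bash
python3 -c "
from sp import *
print(o['joint_velocities'])
b=spoonline(x0=.33,x1=.52,y0=-.48,y1=-.1)
t=cams.snapshot('top')
for p,n in((b,'s'),(t,'t')):
 for th in('food_tin','spice','board','glass','jar','bell_top','spoon'):
  l=models.spot_point(th,p)
  if l: print(n,th,l[0]['xy'],l[0]['score'])
h=np.hstack([b['pixels'],t['pixels']]);save({'pixels':cv2.resize(h,(800,300))},'fin.png')"
```

```text
18.0667 [ 0.4363 -0.369   0.2975] [-0.6001  0.5247 -0.874 ] 0.019745064103285227 38.92953829941689
[-0.0911 -0.0793  0.1581 -0.0341 -0.0085 -0.0486]
scene 413
[[ 0.4405 -0.4417  0.3596]
 [ 0.4322 -0.4145  0.3431]
 [ 0.4265 -0.3892  0.3211]
 [ 0.4238 -0.3387  0.2854]
 [ 0.4223 -0.3081  0.2652]
 [ 0.4154 -0.2569  0.2258]
 [ 0.4295 -0.2306  0.2032]
 [ 0.4373 -0.2157  0.197 ]
 [ 0.4152 -0.198   0.1827]]
s food_tin [204.2, 158.7] 0.62
s spice [209.3, 149.2] 0.83
s board [208.2, 159.1] 0.7
s glass [285.5, 268.6] 0.67
s jar [430.6, 324.9] 0.79
s bell_top [348.6, 309.0] 0.5
s spoon [360.0, 250.1] 0.64
t food_tin [168.8, 190.4] 0.97
t spice [166.7, 172.9] 0.77
t glass [210.9, 203.7] 0.61
t jar [171.9, 188.5] 0.55
```

View pics/fin.png

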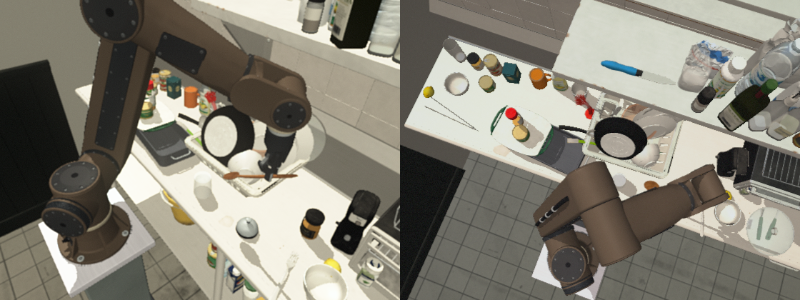

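```bash
python3 -c "
from rig import ctrl
print(ctrl.hand_in())"
```

```text
the job is handed in; nothing more can be done
None
```

I pressed the bell's plunger to its stop and released it, then drew the spoon out through the gap and am holding it still about 0.2 m above the bell; in the last pictures the board, food tin, spice jar, glass and mustard jar had not moved, and I handed the job in at about 18 s.

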